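# Sweep up the offcuts and hold the chest open

### The arm

A 7-joint arm with a two-finger parallel gripper is mounted at the origin on the work surface. World frame = base frame: x ahead of the robot, y to its left, z up, the work surface at z = 0. Lengths are in m, angles in rad, forces in N, time in s.
With the tool pointing down it reaches from about 0.4 to 0.85 m from the base axis. Payload 4.5 kg.
Tool frame: the origin (TCP) lies midway between the tips of the shut fingers; the grasp point (between the pads) lies 19 mm behind it; z points along the fingers, y is the direction in which the jaws open and shut (so a half turn about z gives the same grasp; the last joint's range is limited). The gripper opens to 85 mm and grips with 20 to 120 N. Pads are 22 mm wide; open, the fingers measure 114 mm over their backs; the gripper's body (76 mm by 85 mm) begins 54 mm behind the grasp point. The pads swing forward as they close: fully open they stand 13 mm farther back than shut.
Start: joints at [-1.075, 0.689, -0.195, 1.565, 0.157, 0.902, -0.215], TCP at [0.278, 0.56, 0.231] pointing down, gripper open.
Joint ranges: [-3.01, 3.01], [-0.46, 2.08], [-1.47, 1.51], [0.13, 2.56], [-1, 4.14], [0.04, 2.09], [-2.66, 2.66]. Speed limits (rad/s): [2.57, 2.57, 3.14, 3.14, 3.14, 3.14, 3.14].

### API

Orientations are given as a rotation vector (axis times angle).
In Python, from cell import env gives the robot as it stands. Calls block until the motion is done:
- env.movep(position, orientation): joint-space move of the TCP to a pose.
- env.line_to(position, feed=0.15, attitude=None, stop_force=None): straight line of the TCP; attitude=None keeps the orientation; feed is the mean speed in m/s. With stop_force (N) it stops when the force on the tool has changed by that much, and returns True; else False.
- env.movej(angles): joint-space move.
- env.let_go() and env.clamp(squeeze=None): open the fingers fully, or close them until they stop; squeeze is the grip in N (None keeps the last).
- env.dwell(seconds).
- env.inverse_kinematics(position, orientation): joint angles nearest the present ones, or None.
- env.capture(name): name is "scene" or "top" or "wrist"; returns a dict with "img" (480x640x3 uint8, red, green, blue), "intrinsics" (3x3 intrinsics, pixels), "R" (3x3) and "t" (3): a world point X has camera coordinates R X + t; the wrist camera has in their place "tool_from_camera" (4x4, takes a point from camera to tool coordinates, whose origin is the TCP and whose axes are the flange's). Camera axes: x right, y down, z forward; pixel columns grow to the right and rows downward; lengths in m; the calibration is good to about 2 mm. A picture is of the moment at which its call begins: read the wrist's pose just before it. There is no depth.
A pose or a line that the arm cannot do raises env.Unreachable and nothing moves.
- env.job_done(): hands the job in, once; it reports no verdict.
Readings, each from a call of its own:
- env.read_clock(): time.
- env.read_qpos(): joint angles.
- env.read_joint_velocities(): joint speeds.
- env.read_tau(): joint torques, N m.
- env.read_eef_pos(): TCP position.
- env.read_tool_rot(): TCP orientation.
- env.read_force(): force on the tool from outside, world axes, zero at the start.
- env.read_torque(): the same for the moment, N m.
- env.read_opening(): finger opening in m.
Only numpy, scipy, OpenCV 4.12 (cv2) and the standard library are available. Lean on these libraries where they do the work, as an engineer would, in place of code of your own. Each camera call takes 0.05 s, during which the arm holds its last target. There are 200 camera calls.

### The job

In the basket workshop, use the bench sweeper to sweep the four loose wooden offcuts right inside the open-sided tray (do not touch them with the gripper), then stand the sweeper back upright on the table, clear of the tray. Then lift the wicker chest's lid by its tongue and hold it open at 60 degrees, give or take 8, so that I can scoop the offcuts in: the lid falls shut if let go, so finish while still holding it there. Leave the other things on the table where they are.

Things in the scene. Friction and masses are not known exactly. Their poses are not given: they have to be found in the camera images.
- tray: Low plywood tray fixed to the table, walled on three sides. Inside 180 mm wide (x), 125 mm deep; walls 28 high, 6 thick; floor 2 mm. Origin at table level, middle of the mouth line (open edge, where floor and side walls begin). +y points out of the mouth; the inside spans y = 0 to -125 mm. A thin lip slopes from the table up to the floor over the 16 mm before the mouth. Yaw within 15 degrees.
- sweeper: Loose bench sweeper standing on its head, about 160 g. Head 130 mm long (x) by 30 thick (y) by 28 high: rigid black bristle block below, wood above. A square wooden post handle, 24 by 24 mm, rises from the head's middle, from 28 to 105 mm above the table. Origin at the centre of the underside, z up.
- offcut1: Loose wooden offcut, disc 28 mm across and 16 mm high, about 15 g, on the table in front of the tray's mouth. Origin at the centre of its underside.
- offcut2: Loose wooden offcut, block 28 (x) by 22 (y) by 16 mm high, about 15 g, in front of the tray's mouth. Origin at the centre of its underside.
- offcut3: Like offcut1.
- offcut4: Like offcut2.
- chest: Wicker chest fixed to the table, 150 mm (its x) by 200 mm (its y), 90 mm high, with a wooden lid hinged along its far (+x) edge. Origin under its centre at table level; its front faces its own -x. Yaw up to 20 degrees.
- lid (a joint): Opening angle of the chest's lid, rad: 0 shut, stop at 1.4; 60 degrees = 1.047. Wooden lid about 350 g, 154 by 206 by 10 mm, underside 92 mm above the table; turns freely about the chest's y through lid_hinge, its front edge rising and going back towards the chest's +x. Falls shut from any angle when let go.
- lid_pull (a point): Grip point in the wooden tongue that sticks out 55 mm from the middle of the lid's front edge; tongue 26 mm wide (chest's y), 14 thick, flat sides. The point: 38 mm out from the lid's edge, mid-thickness, 99 mm above the table when shut, 192 mm from the hinge. Axes turn with the lid; at 0 they equal the chest's. Pinched by its sides from above, the tongue turns between the pads as the lid rises.
- lid_hinge (a point): Point on the lid's hinge axis, middle of the chest's far edge, 75 mm from the chest's centre along its +x, 92 mm above the table. y = hinge axis.
- mug: Bystander: white mug, 76 mm across, 85 mm high; origin under its centre.
- glue: Bystander: white glue bottle, 48 mm across, 110 mm high; origin under its centre.
- coaster: Bystander: woven round coaster, 100 mm across, about 12 mm high; origin under its centre.
- spool: Bystander: spool of pale cane, 48 mm across, 50 mm high; origin under its centre.
- scissors: Bystander: scissors lying flat, about 175 mm long, 12 mm high, black handles; origin at the pivot, blades towards its x.
- posy: Bystander: little basket of flowers, 90 mm across, 70 mm high; origin under its centre.
- bodkin: Bystander: bodkin with wooden handle, lying, 170 mm long along its x; origin under its middle.

How it is judged:
On the way, in this order (a step that is already met when the one before it is completed fails the run):
1. all four offcuts are in the tray, past its mouth line (y of offcut1 in the frame of tray between -0.125 and -0.01 m and x of offcut1 in the frame of tray between -0.09 and 0.09 m and z of each of offcut1, offcut2, offcut3, offcut4 in the frame of tray below 0.035 m and y of offcut2 in the frame of tray between -0.125 and -0.01 m and x of offcut2 in the frame of tray between -0.09 and 0.09 m and y of offcut3 in the frame of tray between -0.125 and -0.01 m and x of offcut3 in the frame of tray between -0.09 and 0.09 m and y of offcut4 in the frame of tray between -0.125 and -0.01 m and x of offcut4 in the frame of tray between -0.09 and 0.09 m), for 0.2 s.
2. the sweeper stands upright on the table, let go, clear of the tray (height (world z) of sweeper below 0.008 m and angle between sweeper's own z axis and vertical below 0.15 rad and linear speed of sweeper below 0.03 m/s and contact force between the fingers and sweeper below 0.1 N and (y of sweeper in the frame of tray above 0.035 m or x of sweeper in the frame of tray above 0.16 m or x of sweeper in the frame of tray below -0.16 m or y of sweeper in the frame of tray below -0.19 m)), for 0.2 s.
3. the gripper holds the lid open at 60 degrees (value of joint lid between 0.907 and 1.187 rad and contact force between the fingers and lid above 0.4 N), for 0.3 s.
At the end, for the whole second after the job is handed in: The gripper alone carries the lid (over 0.4 N), at rest at 60 +- 8 degrees; the four offcuts' centres lie in the tray, over 10 mm past its mouth; the sweeper stands upright on the table, let go, 35 mm out from the mouth (or 160 mm aside, or 190 behind it); bystanders moved under 30 mm (all of step 1 and all of step 2 and all of step 3 and velocity of joint lid between -0.1 and 0.1 rad/s and contact force between each of sweeper, offcut1, offcut2, offcut3, offcut4 and lid below 0.1 N); the arm keeps its last pose, push and grip.
It fails at once if the gripper or arm touched an offcut (contact force between any of the fingers, the arm and offcut1 above 0.5 N or contact force between any of the fingers, the arm and offcut2 above 0.5 N or contact force between any of the fingers, the arm and offcut3 above 0.5 N or contact force between any of the fingers, the arm and offcut4 above 0.5 N).
It fails at once if a bystander was pushed away (30 mm or more) (distance of any of mug, glue, coaster, spool, scissors, posy, bodkin from where it was at the start of the episode above 0.03 m).
It also fails if it takes over 54 s, if anything falls off the work surface, if the arm or the gripper's body presses on something with over 40 N, if the wrist force passes 120 N, or if a joint passes its speed limit or range.

## Working session

There is one attempt and no reset: what is moved stays moved. The work goes in short steps, each a Python script; the robot and the scene stay as the last script left them, time stands still between calls to the robot, and variables do not carry over. Pictures are saved under pics/ and viewed, about 8 in all and at most 12, crops included, and the job is handed in when it is done.

```bash
ls; mkdir -p pics; python3 - <<'E'
from cell import env
import cv2
for n in("scene","top"):
    c=env.capture(n); cv2.imwrite(f"pics/{n}0.png",c["img"][:,:,::-1])
    print(n,c["intrinsics"].round(1).tolist(),c["R"].round(4).tolist(),c["t"].round(4).tolist())
print(env.read_clock(),env.read_tool_rot())
E
```

```text
pics
scene [[514.4, 0.0, 326.1], [0.0, 514.4, 232.7], [0.0, 0.0, 1.0]] [[0.5687, 0.8225, 0.0031], [0.6309, -0.4338, -0.6433], [-0.5278, 0.3678, -0.7656]] [-0.4156, -0.2415, 1.4153]
top [[448.2, 0.0, 319.4], [0.0, 448.2, 243.5], [0.0, 0.0, 1.0]] [[0.0049, -0.9997, 0.0256], [-0.9923, -0.008, -0.1233], [0.1235, -0.0248, -0.992]] [0.1106, 0.5422, 1.1649]
0.1 [-7.18728955e-01 -3.05803519e+00  2.57232575e-03]
```

View pics/top0.png

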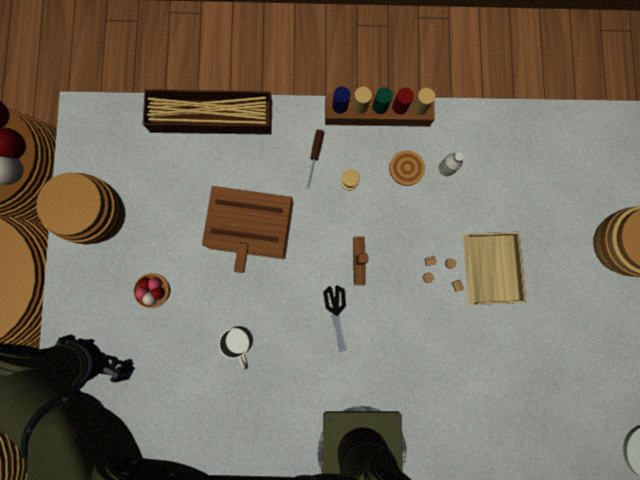

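View pics/scene0.png

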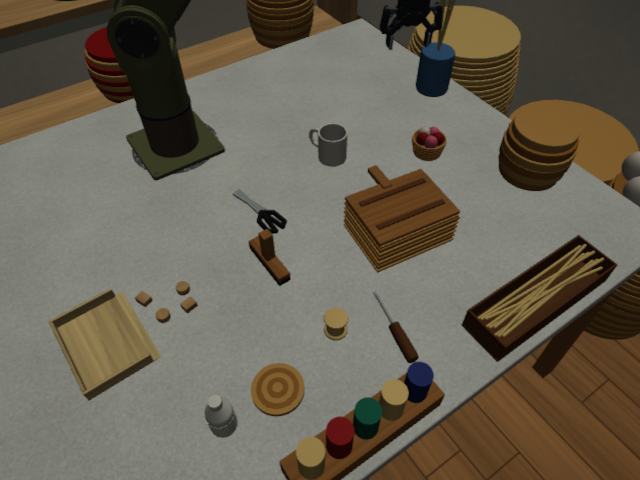

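Top view: the tray is at (465–525, 232–304) with its mouth to the left, and the four offcuts are around (428–458, 261–286). The sweeper is at (360, 261), the chest lid at (203–292, 187–258) and its tongue at (240, 258). The scene view agrees. Next I'll segment them and cast rays.

```bash
cat > h.py <<'E'
from cell import env
import cv2, numpy as np
from scipy.spatial.transform import Rotation as Rn
def ray(c,px,z):
    px=np.atleast_2d(np.array(px,float)); R,t=c["R"],c["t"]
    d=np.c_[px,np.ones(len(px))]@np.linalg.inv(c["intrinsics"]).T@R; o=-R.T@t
    return (o+d*((z-o[2])/d[:,2])[:,None])[:,:2]
def mask(img):
    hsv=cv2.cvtColor(img,cv2.COLOR_RGB2HSV); return ((hsv[...,1]>70)&(hsv[...,2]>30)).astype(np.uint8)*255
def blobs(c,roi,amin=20):
    m=mask(c["img"]); k=np.zeros_like(m); x0,y0,x1,y1=roi; k[y0:y1,x0:x1]=m[y0:y1,x0:x1]
    return [q for q in cv2.findContours(k,cv2.RETR_EXTERNAL,cv2.CHAIN_APPROX_NONE)[0] if cv2.contourArea(q)>amin]
def rot(yaw): # tool down; tool x axis along world yaw; tool y = jaws
    c,s=np.cos(yaw),np.sin(yaw)
    return Rn.from_matrix(np.array([[c,s,0],[s,-c,0],[0,0,-1]])).as_rotvec()
E
python3 - <<'E'
from h import *
c=env.capture("top")
for nm,roi,z in(("offs",(415,245,464,300),.016),("tray",(462,225,532,310),.028),("sweep",(345,228,375,292),.028),("lid",(195,180,300,278),.102)):
    for q in blobs(c,roi):
        r=cv2.minAreaRect(ray(c,q[:,0],z).astype(np.float32)*1000)
        print(nm,len(q),"px",cv2.minAreaRect(q)[0],"mm ctr",np.round(r[0],1),"size",np.round(r[1],1),round(r[2],1)); print("   corners",cv2.boxPoints(r).round(0).tolist())
i=c["img"][175:325,195:535,::-1]; cv2.imwrite("pics/crop1.png",cv2.resize(i,None,fx=2.35,fy=2.35,interpolation=cv2.INTER_CUBIC))
E
```

```text
offs 30 px (457.3448181152344, 285.3620910644531) mm ctr [ 432.7 -259.2] size [27.1 23.5] 21.5
   corners [[416.0, -253.0], [424.0, -275.0], [450.0, -265.0], [441.0, -243.0]]
offs 26 px (428.00006103515625, 277.5000305175781) mm ctr [ 453.3 -180. ] size [24.5 25.3] 44.3
   corners [[436.0, -179.0], [453.0, -198.0], [471.0, -180.0], [453.0, -162.0]]
offs 27 px (450.5, 262.5) mm ctr [ 494.3 -242.5] size [24.6 24.8] 88.3
   corners [[481.0, -254.0], [506.0, -255.0], [507.0, -231.0], [482.0, -230.0]]
offs 30 px (430.0, 261.0) mm ctr [ 499.2 -187. ] size [20.3 29.5] 14.3
   corners [[486.0, -175.0], [493.0, -204.0], [513.0, -199.0], [505.0, -170.0]]
tray 248 px (494.018310546875, 267.9785461425781) mm ctr [ 480.7 -355.6] size [191.  154.9] 2.6
   corners [[382.0, -282.0], [389.0, -437.0], [580.0, -429.0], [573.0, -274.0]]
sweep 113 px (360.28668212890625, 260.46099853515625) mm ctr [497.5   4.3] size [126.5  36.9] 1.5
   corners [[434.0, 21.0], [435.0, -16.0], [561.0, -12.0], [560.0, 24.0]]
lid 314 px (245.72998046875, 231.38999938964844) mm ctr [562.7 300.5] size [209.4 207.3] 82.7
   corners [[447.0, 210.0], [652.0, 183.0], [679.0, 391.0], [473.0, 418.0]]
```

View pics/crop1.png

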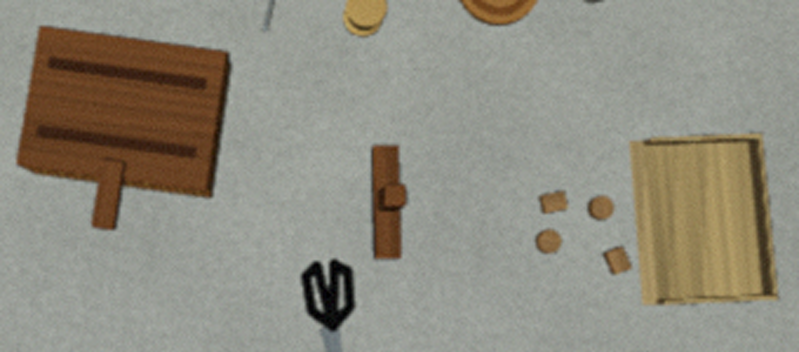

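```bash
python3 - <<'E'
from h import *
c=env.capture("top")
f=lambda pts,z:(ray(c,[(195+a/2.35-.3,175+b/2.35-.3) for a,b in pts],z)*1000).round(0).tolist()
print("lip front",f([(631,142),(645,303)],0)); print("tray back top",f([(762,135),(777,298)],.028))
print("walls start",f([(645,137),(660,303)],.028))
print("sweep head corners",f([(373,146),(398,146),(401,258),(374,258)],.028)); print("post top",f([(395.5,195)],.105))
print("lid corners",f([(40,27),(230,51),(212,196),(18,165)],.102)); print("tongue base/tip",f([(115,160),(104,228)],.106))
for p,y in(((.49,0,.2),180),((.49,-.33,.06),182),((.45,.31,.2),173),((.45,.31,.08),173),((.55,.30,.25),173)):
    for k in(0,180):
        q=env.inverse_kinematics(np.array(p),rot(np.radians(y+k))); print(p,y+k,None if q is None else np.round(q,2))
print(env.read_clock())
E
```

```text
lip front [[572.0, -285.0], [384.0, -295.0]]
tray back top [[577.0, -429.0], [390.0, -437.0]]
walls start [[574.0, -292.0], [384.0, -302.0]]
sweep head corners [[561.0, 22.0], [561.0, -6.0], [433.0, -9.0], [433.0, 22.0]]
post top [[497.0, 7.0]]
lid corners [[677.0, 390.0], [653.0, 185.0], [495.0, 202.0], [527.0, 408.0]]
tongue base/tip [[532.0, 305.0], [460.0, 315.0]]
(0.49, 0, 0.2) 180 [ 0.16  0.58 -0.4   1.99  0.37  0.63  1.09]
(0.49, 0, 0.2) 360 [-0.36  0.6   0.43  2.02 -0.42  0.61 -1.22]
(0.49, -0.33, 0.06) 182 [ 0.81  0.94 -0.53  1.78  0.75  0.64  1.44]
(0.49, -0.33, 0.06) 362 [ 0.44  0.89  0.13  1.8  -0.23  0.46 -0.8 ]
(0.45, 0.31, 0.2) 173 [-0.5   0.64 -0.31  1.83  0.28  0.71  0.48]
(0.45, 0.31, 0.2) 353 [-1.    0.69  0.53  1.86 -0.5   0.73 -1.88]
(0.45, 0.31, 0.08) 173 [-0.56  0.82 -0.21  1.92  0.37  0.44  0.4 ]
(0.45, 0.31, 0.08) 353 [-0.88  0.85  0.34  1.94 -0.61  0.45 -1.79]
(0.55, 0.3, 0.25) 173 [-0.39  0.68 -0.33  1.53  0.25  0.97  0.65]
(0.55, 0.3, 0.25) 353 [-0.88  0.73  0.58  1.56 -0.46  0.98 -1.85]
0.2
```

```bash
python3 - <<'E'
from h import *
r=rot(np.radians(180.7)); rt=rot(np.radians(182.7))
env.movep(np.array([.497,.007,.16]),r)
env.line_to(np.array([.497,.007,.050]),feed=.15)
env.clamp(50); print("open",env.read_opening(),env.read_force(),env.read_eef_pos())
env.line_to(np.array([.497,.007,.056]),feed=.05)
env.line_to(np.array([.464,-.10,.0545]),feed=.2,attitude=rt)
p=env.read_eef_pos(); R=Rn.from_rotvec(env.read_tool_rot()).as_matrix()
c=env.capture("scene"); cv2.imwrite("pics/s1.png",cv2.resize(c["img"][180:420,20:340,::-1],None,fx=2.4,fy=2.4))
print(p,R.round(3).tolist(),env.read_opening(),env.read_force(),env.read_clock())
E
```

```text
open 0.023575246595347547 [-1.29921639 -0.65056067  4.72030157] [0.4971684  0.00692664 0.05033044]
[ 0.46483413 -0.09855063  0.05448929] [[-0.999, -0.048, 0.001], [-0.048, 0.999, 0.002], [-0.001, 0.002, -1.0]] 0.02346454896158788 [-0.32642088  0.46998398 -1.04079811] 4.8333
```

View pics/s1.png

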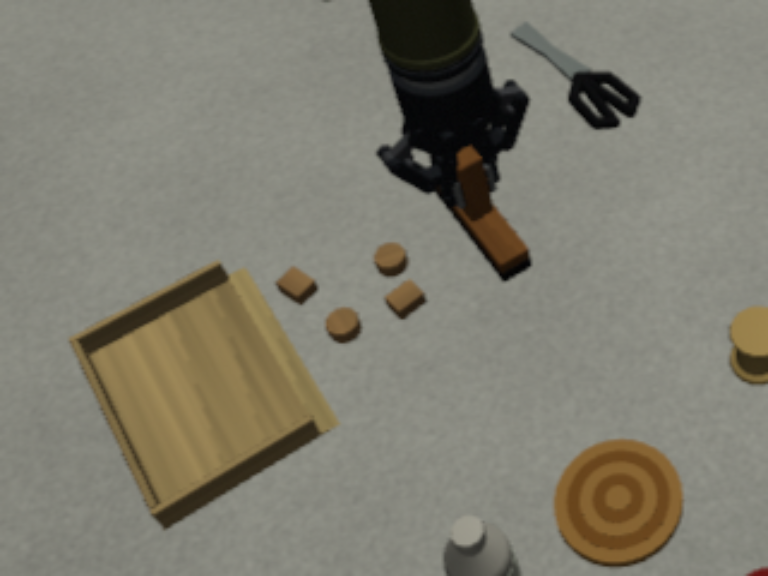

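The sweeper is held upright and parallel to the mouth, with the offcuts still between it and the tray. Now I'll sweep.

```bash
python3 - <<'E'
from h import *
print(env.line_to(np.array([.469,-.25,.0545]),feed=.1,stop_force=25))
print(env.line_to(np.array([.475,-.338,.0550]),feed=.08,stop_force=25),env.read_force())
env.dwell(.3); p=env.read_eef_pos()
print(p,env.read_opening())
env.line_to(np.array([.4705,-.255,.057]),feed=.12)
env.line_to(np.array([.465,-.14,.057]),feed=.2)
c=env.capture("top"); cv2.imwrite("pics/t1.png",cv2.resize(c["img"][215:325,320:540,::-1],None,fx=3.5,fy=3.5)); print(env.read_clock())
for q in blobs(c,(0,0,1,1)): pass
E
```

```text
False
False [-0.18302323 -0.34367414 -0.73172453]
[ 0.47507752 -0.3377426   0.05503304] 0.023375561106016022
9.65
```

View pics/t1.png

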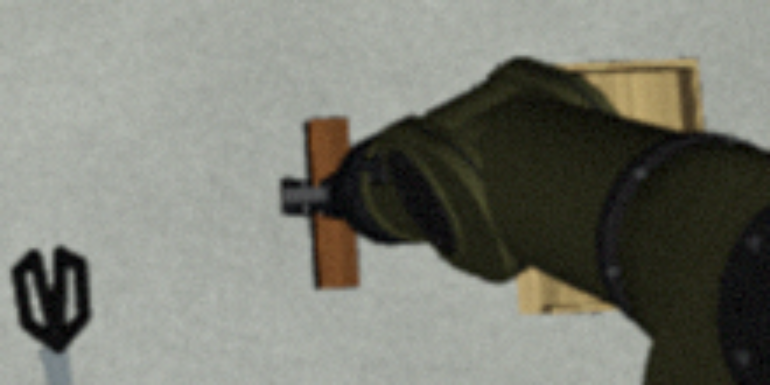

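The arm hides the tray from above, so I'll check with the scene camera before setting the sweeper down.

```bash
python3 - <<'E'
from h import *
c=env.capture("scene"); cv2.imwrite("pics/s2.png",cv2.resize(c["img"][230:410,20:300,::-1],None,fx=2.6,fy=2.6,interpolation=cv2.INTER_CUBIC))
E
```

```text
(no output)
```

View pics/s2.png

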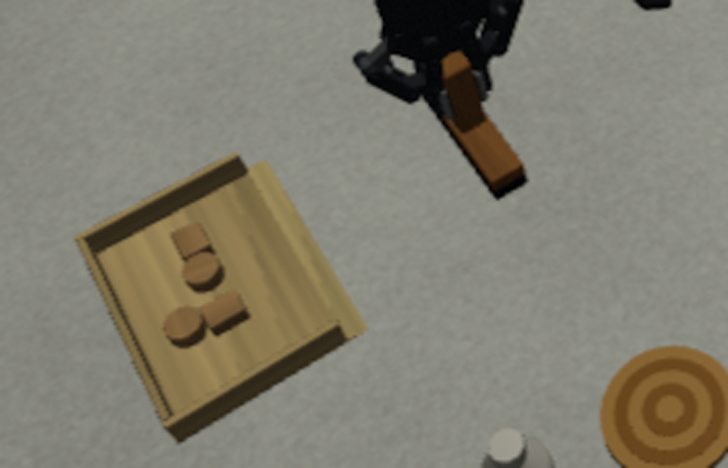

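All four offcuts lie well inside the tray, around (170–245, 225–345) in the crop. Next I'll stand the sweeper down and go above the tongue.

```bash
python3 - <<'E'
from h import *
env.line_to(np.array([.482,-.02,.057]),feed=.2)
print(env.line_to(np.array([.482,-.02,.0495]),feed=.03,stop_force=4),env.read_eef_pos(),env.read_force())
env.let_go(); env.dwell(.2)
env.line_to(np.array([.482,-.02,.19]),feed=.2)
r=rot(np.radians(172.7))
env.movep(np.array([.475,.312,.24]),r); env.dwell(.2)
p=env.read_eef_pos(); rv=env.read_tool_rot(); c=env.capture("wrist")
np.savez("w.npz",p=p,rv=rv,K=c["intrinsics"],T=c["tool_from_camera"],img=c["img"])
cv2.imwrite("pics/w1.png",c["img"][:,:,::-1]); c=env.capture("top"); cv2.imwrite("pics/t2.png",c["img"][:,:,::-1])
for q in blobs(c,(340,220,410,295)):
    x=cv2.minAreaRect(ray(c,q[:,0],.028).astype(np.float32)*1000); print("sweeper",x)
print(p,env.read_clock())
E
```

```text
True [ 0.48191449 -0.0223345   0.05021447] [-0.85130496 -1.11188078  4.37135402]
sweeper ((482.6846618652344, -24.647933959960938), (128.57266235351562, 38.334228515625), 2.3066675662994385)
[0.47567357 0.31028901 0.23971638] 13.9833
```

View pics/w1.png

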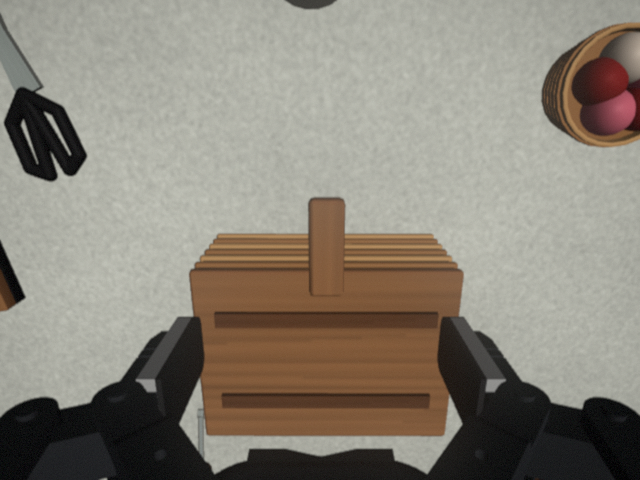

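View pics/t2.png

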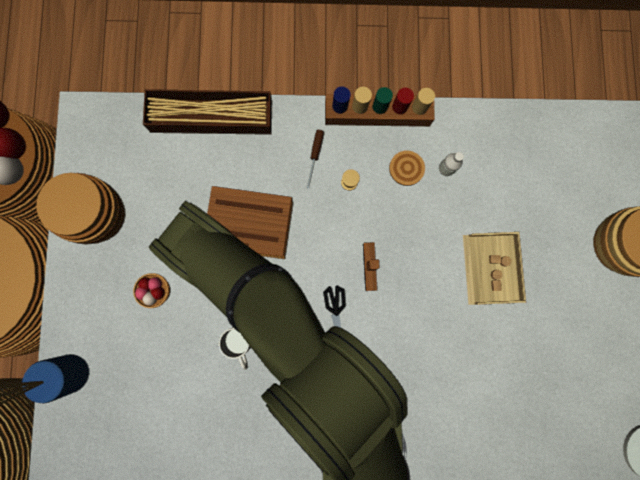

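The wrist view shows the tongue centred at column 326, with its tip at row 199 and the lid's front edge at row 270, square to the gripper. The top view shows the sweeper standing at (371, 266), the offcuts in the tray at (491–508, 257–287), and no bystander moved.

```bash
python3 - <<'E'
from h import *
d=np.load("w.npz"); R=Rn.from_rotvec(d["rv"]).as_matrix(); T=d["T"]
Rc=R@T[:3,:3]; o=d["p"]+R@T[:3,3]
def f(pts,z):
    v=np.c_[np.array(pts,float),np.ones(len(pts))]@np.linalg.inv(d["K"]).T@Rc.T
    return ((o+v*((z-o[2])/v[:,2])[:,None])*1000).round(1)[:,:2]
t=f([(309,199),(344,199),(309.5,290),(344,290)],.106); tip=t[:2].mean(0); base=t[2:].mean(0)
l=f([(191,270),(462,270),(446,435),(206,435)],.102)
print("tongue",t.tolist()); print("lid",l.tolist())
u=base-tip; print("yaw tongue",np.degrees(np.arctan2(u[1],u[0])),"lid front",np.degrees(np.arctan2(*((l[0]-l[1])*[1,1]))))
u/=np.hypot(*u); print("pull",tip+17*u,"from lid edge",l[:2].mean(0)-38*u,"from back",l[2:].mean(0)+0)
E
```

```text
tongue [[457.4, 304.5], [460.5, 328.4], [525.9, 295.3], [529.1, 320.7]]
lid [[500.3, 210.1], [526.1, 409.2], [678.4, 392.3], [652.1, 187.9]]
yaw tongue -7.027268413676855 lid front -172.6165774021298
pull [475.82229666 314.370191  ] from lid edge [475.48545453 314.29898482] from back [665.25 290.1 ]
```

```bash
python3 - <<'E'
from h import *
a=np.radians(-7.3); u=np.array([np.cos(a),np.sin(a)]); pull=np.array([.4757,.3143]); H=pull+.192*u
r=rot(a+np.pi)
def tcp(th):
    return np.r_[H+u*(-.192*np.cos(th)+.007*np.sin(th)), .092+.192*np.sin(th)+.007*np.cos(th)-.0175]
P=[tcp(np.radians(t)) for t in np.arange(0,61,5)]
print("ik",all(env.inverse_kinematics(p,r) is not None for p in P))
env.line_to(np.r_[pull,.13],feed=.2,attitude=r); print("touch",env.line_to(P[0],feed=.1,stop_force=8),env.read_eef_pos(),env.read_force())
env.clamp(40); print("open",env.read_opening(),env.read_force())
for p in P[1:]:
    env.line_to(p,feed=.1)
    e=env.read_eef_pos(); print(np.round((e-p)*1000,1),env.read_force().round(1),round(env.read_opening(),4))
env.dwell(.3)
for n in("scene","wrist"):
    c=env.capture(n); cv2.imwrite(f"pics/{n}9.png",c["img"][:,:,::-1])
print(env.read_clock(),env.read_eef_pos(),env.read_force())
E
```

```text
ik True
touch False [0.47603957 0.31465381 0.08202291] [ 0.12818739 -0.21920694  0.62183808]
open 0.02493272490337449 [-1.27746922  0.18793883  5.35180283]
[ 0.3 -0.  -0.1] [ 1.1  0.6 -3.6] 0.0251
[ 0.3 -0.  -0.2] [ 2.3  0.8 -2.5] 0.0254
[ 0.3 -0.  -0.2] [ 2.6  0.5 -3. ] 0.0256
[ 0.2 -0.  -0.3] [ 2.9  1.1 -3.6] 0.0253
[ 0.  -0.  -0.3] [ 3.7 -0.2 -3.6] 0.0252
[-0.2 -0.  -0.4] [ 3.4  1.1 -4.5] 0.0256
[-0.3 -0.1 -0.4] [ 2.4  0.2 -4.6] 0.0254
[-0.5 -0.1 -0.4] [ 1.   0.3 -3.6] 0.0251
[-0.6 -0.2 -0.4] [ 1.5 -0.1 -3. ] 0.0252
[-0.6 -0.1 -0.3] [-1.1 -0.3 -1.3] 0.0251
[-0.5 -0.2 -0.2] [-0.3 -0.8 -1.3] 0.025
[-0.  -0.3 -0. ] [-0.7 -1.8 -0.5] 0.0251
20.0917 [0.57692629 0.30104733 0.24426687] [-1.35799296 -2.47347116 -0.8637064 ]
```

View pics/scene9.png

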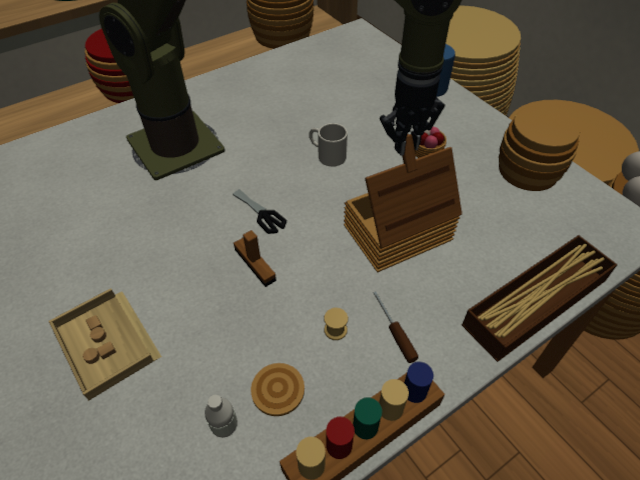

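The lid is open, with its free corners at about (369, 188) and (453, 150). The sweeper is upright at (254, 258), the offcuts are in the tray and the bystanders are in place. I'll check the lid angle from those corners.

```bash
python3 - <<'E'
from h import *
a=np.radians(-7.3); H=np.array([.6661,.2899,.092]); Rz=Rn.from_euler("z",a).as_matrix()
c=env.capture("scene")
for t in(52,56,60,64,68):
    M=Rz@Rn.from_euler("y",np.radians(t)).as_matrix()
    X=H+np.array([[-.154,.103,.01],[-.154,-.103,.01],[-.209,0,.007]])@M.T
    k=X@c["R"].T+c["t"]; k=k@c["intrinsics"].T; print(t,(k[:,:2]/k[:,2:]).round(0).tolist())
print(env.read_opening(),env.read_force(),env.read_clock(),np.abs(env.read_joint_velocities()).max())
E
```

```text
52 [[447.0, 146.0], [362.0, 177.0], [398.0, 134.0]]
56 [[450.0, 146.0], [364.0, 177.0], [402.0, 135.0]]
60 [[453.0, 147.0], [367.0, 178.0], [406.0, 135.0]]
64 [[456.0, 148.0], [370.0, 180.0], [410.0, 137.0]]
68 [[460.0, 149.0], [372.0, 182.0], [414.0, 138.0]]
0.025248364592847017 [-0.70629133 -2.72009702  0.52013342] 20.1417 0.003286905982348331
```

```bash
python3 -c "
from cell import env
env.dwell(.4); print(env.read_eef_pos(),env.read_opening()); env.job_done()"
```

```text
[0.57692482 0.30109312 0.24426639] 0.02524484294945255
the job is handed in; nothing more can be done
```

I swept the four offcuts into the tray and stood the sweeper back up in front of it. I then lifted the lid by its tongue and handed the job in at about 20.5 s, still holding the lid at about 60°.

What the last checks showed:
- **Offcuts:** the last pictures show all four well inside the tray. I judged this by eye and did not measure them in the tray's frame.
- **Sweeper:** it stands upright at about (0.48, -0.02) m, roughly 280 mm out from the tray's mouth, and has been let go.
- **Lid:** the arm is at its 60° target to within 1 mm, and the fingers read 25 mm open on the 26 mm tongue. The arm is still.
- **Lid angle from the camera:** the columns of the lid's free corners suggest about 60–63°. I read them by eye, and their rows were 3–10 pixels lower than the model predicted.
- **Wrist force:** it reads only 1–3 N, too small to confirm how much of the lid's weight the gripper carries.
- **Bystanders:** none has visibly moved.

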